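# Line up the tone-hole facing discs by size on the cork-padded board

## Robot

A 6-joint arm with a two-finger parallel gripper is mounted at the origin on the work surface. World frame = base frame: x ahead of the robot, y to its left, z up, the work surface at z = 0. Lengths are in mm, angles in rad, forces in N, time in s.
With the tool pointing down it reaches from about 275 to 750 mm from the base axis. Payload 10.2 kg.
Tool frame: the origin (TCP) lies at the very end of the fingers, on their centre line; the grasp point (between the pads) lies 19 mm behind it; x points along the fingers, y is the direction in which the jaws open and shut, and the axes are right-handed (so a half turn about x gives the same grasp; the last joint's range is limited). The gripper opens to 85 mm and grips with 20 to 120 N. Pads are 22 mm wide; open, the fingers measure 114 mm over their backs; the gripper's body (76 mm by 85 mm) begins 54 mm behind the grasp point. The pads swing forward as they close: fully open they stand 13 mm farther back than shut.
Start: joints at [-1.45, 0.313, 1.498, -0, 1.331, -0.223], TCP at [176.948, -494.288, 231.294] pointing down, gripper open.
Joint ranges: [-2.94, 2.94], [-0.97, 2.17], [0.19, 2.56], [-1.23, 4.37], [0.02, 3.11], [-2.88, 2.88]. Speed limits (rad/s): [2.39, 2.39, 3.01, 3.14, 3.14, 3.14].

## Interface

Orientations are given as a unit quaternion [w, x, y, z].
In Python, from rig import ctrl, viewer, finish_job gives the robot as it stands.
- The arm moves only by the tool carry_out, never from a script. Its argument "targets" is a list of rows, each an object of numbers: "x", "y", "z": the shift along the world's x, y, z in m; "ax", "ay", "az": the turn, a rotation vector about the world's x, y, z in rad; "hand": the opening, from -1 (shut) to 1 (fully open). A call has 1 to 5 rows; each row is the pose to reach, as a shift and turn from the pose commanded when the call began; what a row does not reach only later rows make up. A row lasts 1/8 s, in which the tool goes at most 62.5 mm and 10.7 degrees, less where a joint would pass 70% of its speed; a pose out of reach is approached as far as the arm can. A call with a gripper value outside its range is refused whole. The fingers move at their own pace and stop on an object; "grip_force" is the grip in N (left out, the last holds). Time passes only in rows, so rows that repeat a pose let the fingers close. It gives the time, the measured TCP pose, the force and the opening at its end, in the units of the state.
- ctrl.sense(): the state, without advancing time (a new reading comes with each control period).
- viewer.capture(name): name is "scene" or "top"; returns the picture (384x512x3 uint8, blue, green, red); there is no depth.
- viewer.camera_info(name): a dict with "fx", "fy", "cx", "cy" (pixels), "R" (3x3) and "t" (3): a world point X has camera coordinates R X + t. Camera axes: x right, y down, z forward; pixel columns grow to the right and rows downward; lengths in mm; the calibration is good to about 2 mm. A picture is of the moment at which its call begins. camera_info takes no time and is no camera call.
- finish_job(): hands the job in, once; it reports no verdict.
The state is a dict: "time_s": time; "joints": joint angles; "dq": joint speeds; "tau": joint torques, N m; "eef_pos": TCP position; "ee_rot": TCP orientation; "force": force on the tool from outside, world axes, zero at the start; "wrist_torque": the same for the moment, N m; "grip_width": opening from 0.0 (shut) to 1.0 (fully open).
Only numpy, scipy, OpenCV 4.12 (cv2) and the standard library are available. Lean on these libraries where they do the work, as an engineer would, in place of code of your own. Each camera call takes 0.05 s, during which the arm holds its last target. There are 200 camera calls.

## Task

Tidy the four tone-hole facing discs away onto the wooden board: stand each one upright on a cork pad of its own, centred on the pad, lined up in order of disc size with the smallest on the pad next to the brass knob and the largest at the far end. Leave the brass spirit lamp where it stands.

Things in the scene. Friction and masses are not known exactly. Their poses are not given: they have to be found in the camera images.
- disc_a: tone-hole facing disc, the smallest disc: a flat steel disc 28 mm in diameter and 8 mm thick, standing flat on the bench with a short dark wooden handle upright on its centre. The handle is a plain cylinder 18 mm in diameter from 12 to 60 mm above the underside (a 12 mm brass neck between). The handle is the same on all four. Origin at the centre of the underside, z up along the handle; round, so its yaw means nothing. 40 to 300 g.
- disc_b: tone-hole facing disc, the second smallest disc: a flat steel disc 40 mm in diameter and 8 mm thick, standing flat on the bench with a short dark wooden handle upright on its centre. The handle is a plain cylinder 18 mm in diameter from 12 to 60 mm above the underside (a 12 mm brass neck between). The handle is the same on all four. Origin at the centre of the underside, z up along the handle; round, so its yaw means nothing. 40 to 300 g.
- disc_c: tone-hole facing disc, the second largest disc: a flat steel disc 52 mm in diameter and 8 mm thick, standing flat on the bench with a short dark wooden handle upright on its centre. The handle is a plain cylinder 18 mm in diameter from 12 to 60 mm above the underside (a 12 mm brass neck between). The handle is the same on all four. Origin at the centre of the underside, z up along the handle; round, so its yaw means nothing. 40 to 300 g.
- disc_d: tone-hole facing disc, the largest disc: a flat steel disc 64 mm in diameter and 8 mm thick, standing flat on the bench with a short dark wooden handle upright on its centre. The handle is a plain cylinder 18 mm in diameter from 12 to 60 mm above the underside (a 12 mm brass neck between). The handle is the same on all four. Origin at the centre of the underside, z up along the handle; round, so its yaw means nothing. 40 to 300 g.
- pad_1: one of four identical round cork pads in a straight row on a dark wooden board (board 90 x 400 x 12 mm, fixed): 66 mm in diameter, 3 mm thick, 80 mm from centre to centre. pad_1 and pad_4 are the ends of the row, numbered along the board's long axis (own y axis, pad_1 towards -y). Fixed. Origin at the centre of its underside, on the board's top 12 mm above the bench; its top face is 15 mm above the bench.
- pad_2: one of four identical round cork pads in a straight row on a dark wooden board (board 90 x 400 x 12 mm, fixed): 66 mm in diameter, 3 mm thick, 80 mm from centre to centre. pad_1 and pad_4 are the ends of the row, numbered along the board's long axis (own y axis, pad_1 towards -y). Fixed. Origin at the centre of its underside, on the board's top 12 mm above the bench; its top face is 15 mm above the bench.
- pad_3: one of four identical round cork pads in a straight row on a dark wooden board (board 90 x 400 x 12 mm, fixed): 66 mm in diameter, 3 mm thick, 80 mm from centre to centre. pad_1 and pad_4 are the ends of the row, numbered along the board's long axis (own y axis, pad_1 towards -y). Fixed. Origin at the centre of its underside, on the board's top 12 mm above the bench; its top face is 15 mm above the bench.
- pad_4: one of four identical round cork pads in a straight row on a dark wooden board (board 90 x 400 x 12 mm, fixed): 66 mm in diameter, 3 mm thick, 80 mm from centre to centre. pad_1 and pad_4 are the ends of the row, numbered along the board's long axis (own y axis, pad_1 towards -y). Fixed. Origin at the centre of its underside, on the board's top 12 mm above the bench; its top face is 15 mm above the bench.
- knob: small turned brass knob, 28 mm in diameter and 30 mm high, fixed on the board beyond one end of the row of pads, 57 mm from the centre of the nearest pad (either pad_1 or pad_4, it changes from start to start). It marks the end where the smallest disc goes. The other end of the board has only a low flat aluminium strip (60 x 12 x 6 mm) in its place. Origin at the centre of its underside.
- lamp: brass spirit lamp, loose bystander to the left of the discs, flat round body 90 mm in diameter, 43 mm high with its filler cap, with a spout and a ring handle reaching 90 mm and 65 mm from its centre. Origin at the centre of its underside. To be left alone.
There are look-alikes about, which are no part of the job. Leave any green or turquoise look-alike of the disc_c alone.

How it is judged:
By the outcome, as a careful person would: the job done as asked, in the order asked, and still so for the second after the job is handed in, with the robot touching nothing.
It also fails if it takes over 96 s, if anything falls off the work surface, if the arm or the gripper's body presses on something with over 40 N, if the wrist force passes 120 N, or if a joint passes its speed limit or range.

## Working session

There is one attempt and no reset: what is moved stays moved. The work goes in short steps, Python scripts to look and compute and a tool call to move; the robot and the scene stay as the last step left them, time stands still between calls to the robot, and variables do not carry over. Pictures are saved under pics/ and viewed, about 12 in all and at most 16, crops included, and the job is handed in when it is done.

Besides the shell and the picture viewer there is one more tool, called after "Emit:" as name([rows], argument=value, ...), one row to a line, values as JSON. carry_out: Moves the arm, as the interface text tells. Its arguments: {"type":"object","properties":{"targets":{"type":"array"},"grip_force":{"type":"number"}},"required":["targets"]}

```bash
mkdir -p pics; ls
python3 - <<'E'
from rig import ctrl, viewer
import cv2,numpy as np
for n in("scene","top"):
    cv2.imwrite(f"pics/{n}0.png",viewer.capture(n)); i=viewer.camera_info(n)
    print(n,i["fx"],i["cx"],i["cy"],np.round(i["R"],3).tolist(),np.round(i["t"],1).tolist())
print(ctrl.sense())
E
```

```text
pics
scene 354.83624016078284 257.94495426090236 190.1020360813793 [[-0.799, 0.601, -0.022], [0.386, 0.486, -0.784], [-0.461, -0.635, -0.62]] [361.2, -215.5, 1297.6]
top 478.4781128381121 259.9943500013784 199.5873680809115 [[-0.009, -1.0, 0.006], [-0.987, 0.007, -0.159], [0.159, -0.008, -0.987]] [105.6, 525.9, 1008.9]
{'time_s': 0.1, 'joints': array([-1.45038501e+00,  3.13381895e-01,  1.49834710e+00,  2.43798953e-05,
        1.33098538e+00, -2.23431237e-01]), 'dq': array([-0.00046524, -0.00195381,  0.00017851, -0.00251953, -0.00097294,
       -0.0007306 ]), 'tau': array([ 3.13717195e-03, -4.12897038e+01, -2.60139245e+01, -1.85380768e-04,
        3.02675980e-03,  3.21943185e-05]), 'eef_pos': array([ 176.93313761, -494.05345545,  230.80379099]), 'ee_rot': array([ 0.12057105,  0.69671157,  0.12136232, -0.69665401]), 'force': array([ 0.89482669,  0.02251738, -0.43705213]), 'wrist_torque': array([-0.00521525,  0.01569146,  0.02975355]), 'grip_width': 0.9977552466430462}
```

View pics/top0.png

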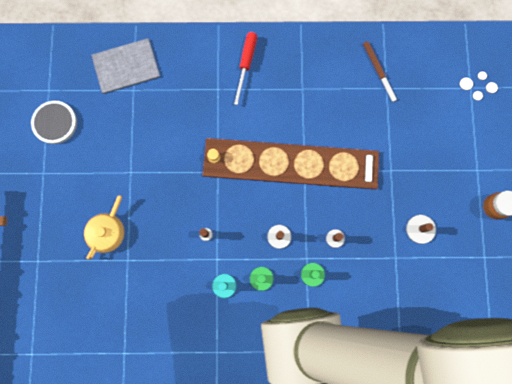

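View pics/scene0.png

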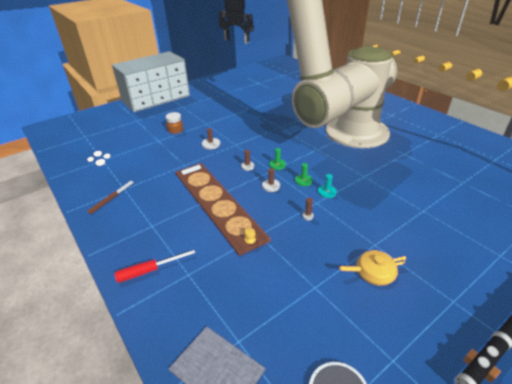

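The top view shows the board at the upper centre. The brass knob is at its left end (213,156) and the strip at its right end (369,168). The white steel discs with brown handles are at (205,234), (335,239), (279,237) and (421,229), which look like a, b, c and d by size. The look-alikes are turquoise (224,286) and green (261,279) and (313,274). The lamp is at (104,232). Next I'll measure and take an enlarged crop.

```bash
cat > h.py <<'E'
from rig import ctrl, viewer
import cv2,numpy as np
def ray(n,u,v,z):
    i=viewer.camera_info(n);R=np.array(i["R"]);t=np.array(i["t"])
    C=-R.T@t; d=R.T@np.array([(u-i["cx"])/i["fx"],(v-i["cy"])/i["fy"],1])
    return C+d*(z-C[2])/d[2]
def blobs(im,mask,n,z,amin=40):
    out=[]
    for c in cv2.findContours(mask,cv2.RETR_EXTERNAL,cv2.CHAIN_APPROX_NONE)[0]:
        h=cv2.convexHull(c)
        if cv2.contourArea(h)<amin: continue
        P=np.array([ray(n,u,v,z)[:2] for u,v in h[:,0]],np.float32)
        (cx,cy),r=cv2.minEnclosingCircle(P)
        m=cv2.moments(h); u,v=m["m10"]/m["m00"],m["m01"]/m["m00"]
        out.append((round(u,1),round(v,1),np.round(ray(n,u,v,z)[:2],1).tolist(),"enc",round(cx,1),round(cy,1),"d",round(2*r,1),"deq",round(2*np.sqrt(cv2.contourArea(cv2.convexHull(P))/np.pi),1)))
    return sorted(out)
E
python3 - <<'E'
from h import *
im=viewer.capture("top"); hsv=cv2.cvtColor(im,cv2.COLOR_BGR2HSV)
white=((hsv[...,1]<70)&(hsv[...,2]>140)).astype(np.uint8)*255
cork=cv2.inRange(hsv,(8,60,150),(22,170,255))
for nm,m,z in(("white",white,8),("cork",cork,15)):
    m=m.copy(); m[:130]=0; m[300:]=0
    print(nm); [print(b) for b in blobs(im,m,"top",z)]
red=cv2.inRange(hsv,(0,50,10),(20,255,130))
for u,v in((205,234),(335,239),(279,237),(421,229)):
    pass
a=cv2.resize(im[130:300,190:450],None,fx=3,fy=3,interpolation=cv2.INTER_CUBIC)
cv2.imwrite("pics/crop1.png",a)
E
```

```text
white
(52.2, 135.3, [686.1, 580.0], 'enc', 698.9, 580.0, 'd', 94.6, 'deq', np.float64(51.5))
(206.2, 234.2, [454.5, 222.3], 'enc', 454.7, 222.9, 'd', 29.2, 'deq', np.float64(26.6))
(278.8, 236.4, [448.4, 59.7], 'enc', 448.9, 59.4, 'd', 54.3, 'deq', np.float64(52.6))
(335.0, 238.1, [443.5, -66.2], 'enc', 443.9, -66.1, 'd', 42.8, 'deq', np.float64(40.9))
(368.2, 167.9, [603.8, -147.9], 'enc', 604.8, -146.2, 'd', 64.5, 'deq', np.float64(36.5))
(420.8, 228.9, [462.6, -260.0], 'enc', 463.2, -259.9, 'd', 67.5, 'deq', np.float64(65.4))
(503.1, 202.8, [520.5, -451.1], 'enc', 521.3, -456.7, 'd', 60.7, 'deq', np.float64(49.4))
cork
(104.8, 229.4, [466.5, 447.0], 'enc', 472.5, 449.8, 'd', 153.6, 'deq', np.float64(100.0))
(105.7, 231.8, [461.1, 444.8], 'enc', 459.5, 445.2, 'd', 32.1, 'deq', np.float64(24.3))
(212.6, 155.3, [634.4, 208.5], 'enc', 634.1, 209.1, 'd', 36.6, 'deq', np.float64(32.4))
(238.5, 158.4, [626.7, 149.5], 'enc', 626.6, 149.6, 'd', 69.8, 'deq', np.float64(67.9))
(273.2, 161.0, [620.1, 70.3], 'enc', 620.3, 70.3, 'd', 70.5, 'deq', np.float64(68.7))
(308.1, 163.5, [613.5, -9.3], 'enc', 613.4, -9.4, 'd', 70.9, 'deq', np.float64(69.0))
(343.3, 166.1, [606.9, -89.5], 'enc', 607.2, -89.0, 'd', 70.8, 'deq', np.float64(68.6))
(492.8, 205.3, [514.0, -423.6], 'enc', 517.0, -424.4, 'd', 37.3, 'deq', np.float64(18.8))
```

View pics/crop1.png

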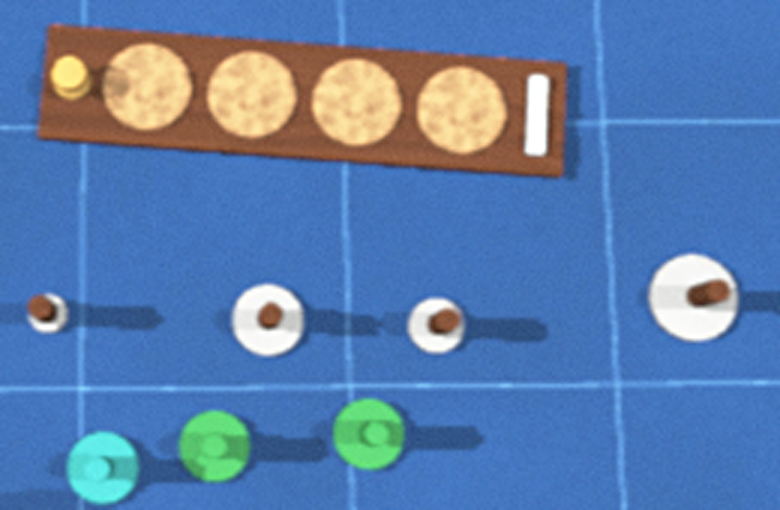

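Sizes check out: the fitted diameters are 27–29, 41–43, 53–54 and 65–67 mm against the nominal 28, 40, 52 and 64. That gives a (454.6,222.6), b (443.7,-66), c (448.7,59.5) and d (463,-260), all white steel with brown handles. The pads from the knob end are (626.6,149.6), (620.2,70.3), (613.5,-9.3) and (607,-89.3), with about 80 mm pitch.

Run:
```python
from h import *
from scipy.spatial.transform import Rotation as Ro
s=ctrl.sense(); w,x,y,z=s["ee_rot"]; print(np.round(Ro.from_quat([x,y,z,w]).as_matrix(),3), s["eef_pos"])
```

```text
[[-0.     0.337 -0.941]
 [ 0.001 -0.941 -0.337]
 [-1.    -0.001 -0.   ]] [ 176.92851156 -494.10449544  230.89850872]
```

Emit:
carry_out([
  {"x": 0.05,"y": 0.04,"z": -0.02,"hand": 0.0},
  {"x": 0.1,"y": 0.08,"z": -0.04,"hand": 0.0},
  {"x": 0.15,"y": 0.12,"z": -0.06,"hand": 0.0},
  {"x": 0.2,"y": 0.16,"z": -0.08,"hand": 0.0},
  {"x": 0.24,"y": 0.19,"z": -0.09,"hand": 0.0},
], grip_force=40)

```text
invalid input at $.targets[0]: expected keys x, y, z, ax, ay, az, hand
```

Emit:
carry_out([
  {"x": 0.05,"y": 0.04,"z": -0.02,"ax": 0,"ay": 0,"az": 0,"hand": 0},
  {"x": 0.1,"y": 0.08,"z": -0.04,"ax": 0,"ay": 0,"az": 0,"hand": 0},
  {"x": 0.15,"y": 0.12,"z": -0.06,"ax": 0,"ay": 0,"az": 0,"hand": 0},
  {"x": 0.2,"y": 0.16,"z": -0.08,"ax": 0,"ay": 0,"az": 0,"hand": 0},
  {"x": 0.24,"y": 0.19,"z": -0.09,"ax": 0,"ay": 0,"az": 0,"hand": 0},
], grip_force=40)

```text
time_s: 0.78
eef_pos: [412.9, -306.7, 142.0]
ee_rot: [-0.121, -0.697, -0.121, 0.697]
force: [-0.3, -0.5, -0.1]
grip_width: 0.499
```

Emit:
carry_out([
  {"x": 0.03,"y": 0.03,"z": 0,"ax": 0,"ay": 0,"az": 0,"hand": 0},
  {"x": 0.046,"y": 0.044,"z": -0.02,"ax": 0,"ay": 0,"az": 0,"hand": 0},
  {"x": 0.046,"y": 0.044,"z": -0.05,"ax": 0,"ay": 0,"az": 0,"hand": 0},
  {"x": 0.046,"y": 0.044,"z": -0.06,"ax": 0,"ay": 0,"az": 0,"hand": 0},
  {"x": 0.046,"y": 0.044,"z": -0.06,"ax": 0,"ay": 0,"az": 0,"hand": 0},
])

```text
time_s: 1.4
eef_pos: [457.5, -264.4, 82.7]
ee_rot: [-0.121, -0.697, -0.121, 0.697]
force: [0.6, 0.7, 1.0]
grip_width: 0.499
```

Run:
```python
from h import *
a=viewer.capture("scene")[60:190,140:290]; b=viewer.capture("top")[150:280,350:500]
cv2.imwrite("pics/c2.png",np.vstack([cv2.resize(a,None,fx=2.2,fy=2.2),cv2.resize(b,None,fx=2.2,fy=2.2)]))
```

```text
(no output)
```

View pics/c2.png

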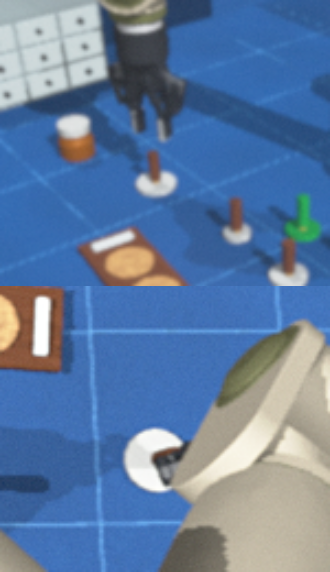

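The gripper is above disc d with the fingers on either side of its handle. I'll descend and grip.

Emit:
carry_out([
  {"x": 0,"y": 0,"z": -0.02,"ax": 0,"ay": 0,"az": 0,"hand": 0},
  {"x": 0,"y": 0,"z": -0.045,"ax": 0,"ay": 0,"az": 0,"hand": 0},
  {"x": 0,"y": 0,"z": -0.058,"ax": 0,"ay": 0,"az": 0,"hand": 0},
  {"x": 0,"y": 0,"z": -0.058,"ax": 0,"ay": 0,"az": 0,"hand": 0},
  {"x": 0,"y": 0,"z": -0.058,"ax": 0,"ay": 0,"az": 0,"hand": 0},
])

```text
time_s: 2.12
eef_pos: [458.2, -264.7, 25.8]
ee_rot: [0.121, 0.697, 0.12, -0.696]
force: [1.0, -0.0, 0.5]
grip_width: 0.501
```

Emit:
carry_out([
  {"x": 0,"y": 0,"z": 0,"ax": 0,"ay": 0,"az": 0,"hand": -0.5},
  {"x": 0,"y": 0,"z": 0,"ax": 0,"ay": 0,"az": 0,"hand": -0.8},
  {"x": 0,"y": 0,"z": 0,"ax": 0,"ay": 0,"az": 0,"hand": -1},
  {"x": 0,"y": 0,"z": 0,"ax": 0,"ay": 0,"az": 0,"hand": -1},
  {"x": 0,"y": 0,"z": 0,"ax": 0,"ay": 0,"az": 0,"hand": -1},
])

```text
time_s: 2.75
eef_pos: [457.9, -264.4, 25.5]
ee_rot: [0.121, 0.697, 0.121, -0.697]
force: [-1.4, 1.7, 6.7]
grip_width: 0.197
```

The first row was capped, so the TCP is about 6 mm off along the finger width. I'll re-grip centred.

Emit:
carry_out([
  {"x": 0,"y": 0,"z": 0,"ax": 0,"ay": 0,"az": 0,"hand": -0.2},
  {"x": 0,"y": 0,"z": 0,"ax": 0,"ay": 0,"az": 0,"hand": -0.2},
  {"x": 0.006,"y": 0.002,"z": 0,"ax": 0,"ay": 0,"az": 0,"hand": -0.2},
  {"x": 0.006,"y": 0.002,"z": 0,"ax": 0,"ay": 0,"az": 0,"hand": -0.2},
  {"x": 0.006,"y": 0.002,"z": 0,"ax": 0,"ay": 0,"az": 0,"hand": -0.6},
])

```text
time_s: 3.38
eef_pos: [463.8, -262.2, 24.7]
ee_rot: [-0.121, -0.697, -0.121, 0.697]
force: [1.2, -1.1, 1.6]
grip_width: 0.207
```

Emit:
carry_out([
  {"x": 0,"y": 0,"z": 0,"ax": 0,"ay": 0,"az": 0,"hand": -1},
  {"x": 0,"y": 0,"z": 0,"ax": 0,"ay": 0,"az": 0,"hand": -1},
  {"x": 0,"y": 0,"z": 0,"ax": 0,"ay": 0,"az": 0,"hand": -1},
  {"x": 0,"y": 0,"z": 0.02,"ax": 0,"ay": 0,"az": 0,"hand": -1},
  {"x": 0,"y": 0,"z": 0.06,"ax": 0,"ay": 0,"az": 0,"hand": -1},
])

```text
time_s: 4.0
eef_pos: [462.7, -261.5, 84.0]
ee_rot: [-0.12, -0.696, -0.122, 0.698]
force: [0.0, -0.3, -1.8]
grip_width: 0.196
```

Emit:
carry_out([
  {"x": 0.034,"y": 0.041,"z": 0,"ax": 0,"ay": 0,"az": 0,"hand": -1},
  {"x": 0.068,"y": 0.082,"z": 0,"ax": 0,"ay": 0,"az": 0,"hand": -1},
  {"x": 0.102,"y": 0.123,"z": 0,"ax": 0,"ay": 0,"az": 0,"hand": -1},
  {"x": 0.13,"y": 0.156,"z": 0,"ax": 0,"ay": 0,"az": 0,"hand": -1},
  {"x": 0.1435,"y": 0.1725,"z": 0,"ax": 0,"ay": 0,"az": 0,"hand": -1},
])

```text
time_s: 4.62
eef_pos: [607.8, -88.0, 84.2]
ee_rot: [-0.121, -0.696, -0.122, 0.697]
force: [0.9, -0.4, -2.1]
grip_width: 0.201
```

Emit:
carry_out([
  {"x": 0,"y": 0,"z": -0.01,"ax": 0,"ay": 0,"az": 0,"hand": -1},
  {"x": 0,"y": 0,"z": -0.025,"ax": 0,"ay": 0,"az": 0,"hand": -1},
  {"x": 0,"y": 0,"z": -0.03,"ax": 0,"ay": 0,"az": 0,"hand": -1},
  {"x": 0,"y": 0,"z": -0.03,"ax": 0,"ay": 0,"az": 0,"hand": -1},
])

```text
time_s: 5.12
eef_pos: [606.7, -90.4, 54.2]
ee_rot: [-0.12, -0.696, -0.121, 0.697]
force: [0.1, 0.1, -1.3]
grip_width: 0.198
```

Run:
```python
from h import *
s=ctrl.sense(); print(s["eef_pos"],s["grip_width"])
a=viewer.capture("scene")[130:260,150:300]; b=viewer.capture("top")[120:250,280:430]
cv2.imwrite("pics/c3.png",np.vstack([cv2.resize(a,None,fx=2.2,fy=2.2),cv2.resize(b,None,fx=2.2,fy=2.2)]))
```

```text
[606.68429157 -90.37769762  54.23858135] 0.1978528874022161
```

View pics/c3.png

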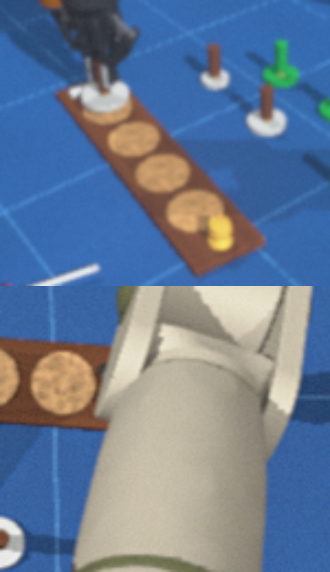

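Run:
```python
from h import *
im=viewer.capture("scene"); hsv=cv2.cvtColor(im,cv2.COLOR_BGR2HSV)
m=((hsv[...,1]<60)&(hsv[...,2]>130)).astype(np.uint8)*255
k=np.zeros_like(m);k[155:190,175:225]=m[155:190,175:225]
print([b for b in blobs(im,k,"scene",35)])
cork=cv2.inRange(hsv,(8,60,130),(22,170,255)); cork[:180]=0;cork[245:]=0;cork[:,:170]=0;cork[:,270:]=0
[print(b) for b in blobs(im,cork,"scene",15)]
```

```text
[(195.2, 171.4, [610.0, -99.7], 'enc', 599.2, -102.7, 'd', 108.3, 'deq', np.float64(84.3))]
(213.5, 197.6, [620.3, 17.8], 'enc', 629.5, 3.9, 'd', 213.5, 'deq', np.float64(129.0))
(241.5, 229.6, [631.1, 170.4], 'enc', 632.6, 170.5, 'd', 111.7, 'deq', np.float64(86.3))
```

Emit:
carry_out([
  {"x": 0,"y": 0.001,"z": -0.007,"ax": 0,"ay": 0,"az": 0,"hand": -1},
  {"x": 0,"y": 0.001,"z": -0.012,"ax": 0,"ay": 0,"az": 0,"hand": -1},
  {"x": 0,"y": 0.001,"z": -0.014,"ax": 0,"ay": 0,"az": 0,"hand": -1},
  {"x": 0,"y": 0.001,"z": -0.014,"ax": 0,"ay": 0,"az": 0,"hand": -1},
])

```text
time_s: 5.78
eef_pos: [607.2, -88.7, 40.6]
ee_rot: [-0.121, -0.697, -0.121, 0.697]
force: [-0.0, 0.3, -1.3]
grip_width: 0.197
```

Emit:
carry_out([
  {"x": 0,"y": 0,"z": -0.001,"ax": 0,"ay": 0,"az": 0,"hand": -1},
  {"x": 0,"y": 0,"z": -0.001,"ax": 0,"ay": 0,"az": 0,"hand": -1},
  {"x": 0,"y": 0,"z": -0.001,"ax": 0,"ay": 0,"az": 0,"hand": -0.5},
  {"x": 0,"y": 0,"z": -0.001,"ax": 0,"ay": 0,"az": 0,"hand": -0.1},
  {"x": 0,"y": 0,"z": -0.001,"ax": 0,"ay": 0,"az": 0,"hand": 0},
])

```text
time_s: 6.4
eef_pos: [607.3, -88.8, 39.9]
ee_rot: [0.121, 0.697, 0.121, -0.697]
force: [1.1, 0.4, -0.2]
grip_width: 0.501
```

Emit:
carry_out([
  {"x": 0,"y": 0,"z": 0.02,"ax": 0,"ay": 0,"az": 0,"hand": 0},
  {"x": 0,"y": 0,"z": 0.06,"ax": 0,"ay": 0,"az": 0,"hand": 0},
  {"x": -0.04,"y": 0.035,"z": 0.07,"ax": 0,"ay": 0,"az": 0,"hand": 0},
  {"x": -0.08,"y": 0.07,"z": 0.07,"ax": 0,"ay": 0,"az": 0,"hand": 0},
  {"x": -0.12,"y": 0.11,"z": 0.07,"ax": 0,"ay": 0,"az": 0,"hand": 0},
])

```text
time_s: 7.02
eef_pos: [486.0, 22.0, 110.1]
ee_rot: [0.121, 0.697, 0.121, -0.696]
force: [1.0, 1.4, -0.4]
grip_width: 0.501
```

Emit:
carry_out([
  {"x": -0.03,"y": 0.03,"z": 0,"ax": 0,"ay": 0,"az": 0,"hand": 0},
  {"x": -0.038,"y": 0.038,"z": -0.02,"ax": 0,"ay": 0,"az": 0,"hand": 0},
  {"x": -0.038,"y": 0.038,"z": -0.03,"ax": 0,"ay": 0,"az": 0,"hand": 0},
  {"x": -0.038,"y": 0.038,"z": -0.03,"ax": 0,"ay": 0,"az": 0,"hand": 0},
])

```text
time_s: 7.52
eef_pos: [449.6, 58.8, 79.5]
ee_rot: [-0.121, -0.696, -0.121, 0.697]
force: [-0.3, 0.2, -0.1]
grip_width: 0.503
```

Run:
```python
from h import *
a=viewer.capture("scene")[110:250,170:350]
im=viewer.capture("top"); b=im[120:260,230:410]
cv2.imwrite("pics/c4.png",np.vstack([cv2.resize(a,None,fx=2.1,fy=2.1),cv2.resize(b,None,fx=2.1,fy=2.1)]))
hsv=cv2.cvtColor(im,cv2.COLOR_BGR2HSV)
m=((hsv[...,1]<70)&(hsv[...,2]>140)).astype(np.uint8)*255; m[:140]=0;m[185:]=0
[print(b) for b in blobs(im,m,"top",23)]
```

```text
(51.9, 141.2, [667.7, 573.3], 'enc', 670.5, 573.1, 'd', 49.9, 'deq', np.float64(17.1))
(343.6, 165.3, [606.9, -88.6], 'enc', 606.9, -88.6, 'd', 67.5, 'deq', np.float64(65.5))
(368.4, 167.5, [601.4, -144.7], 'enc', 601.4, -142.6, 'd', 63.6, 'deq', np.float64(34.2))
```

View pics/c4.png

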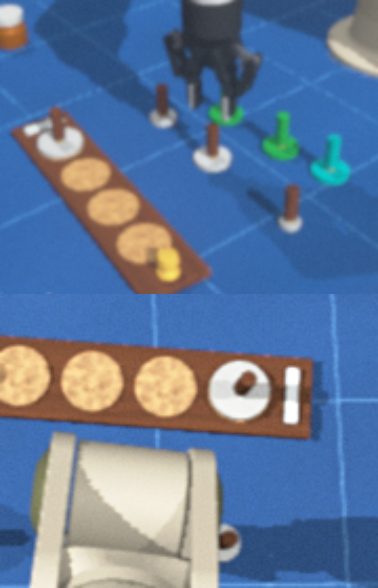

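Disc d stands upright and centred, about 0.7 mm off its pad centre. The gripper is above white disc c, straddling its handle. I'll grip, lift and carry.

Emit:
carry_out([
  {"x": 0,"y": 0.0005,"z": -0.025,"ax": 0,"ay": 0,"az": 0,"hand": 0},
  {"x": 0,"y": 0.0005,"z": -0.05,"ax": 0,"ay": 0,"az": 0,"hand": 0},
  {"x": 0,"y": 0.0005,"z": -0.055,"ax": 0,"ay": 0,"az": 0,"hand": 0},
  {"x": 0,"y": 0.0005,"z": -0.055,"ax": 0,"ay": 0,"az": 0,"hand": -0.4},
  {"x": 0,"y": 0.0005,"z": -0.055,"ax": 0,"ay": 0,"az": 0,"hand": -0.8},
])

```text
time_s: 8.25
eef_pos: [449.8, 59.6, 25.6]
ee_rot: [0.121, 0.697, 0.121, -0.696]
force: [-0.7, -0.2, -1.6]
grip_width: 0.199
```

Emit:
carry_out([
  {"x": 0,"y": 0,"z": 0,"ax": 0,"ay": 0,"az": 0,"hand": -1},
  {"x": 0,"y": 0,"z": 0,"ax": 0,"ay": 0,"az": 0,"hand": -1},
  {"x": 0,"y": 0,"z": 0,"ax": 0,"ay": 0,"az": 0,"hand": -1},
  {"x": 0,"y": 0,"z": 0.02,"ax": 0,"ay": 0,"az": 0,"hand": -1},
  {"x": 0,"y": 0,"z": 0.06,"ax": 0,"ay": 0,"az": 0,"hand": -1},
])

```text
time_s: 8.88
eef_pos: [448.2, 59.8, 84.6]
ee_rot: [-0.121, -0.696, -0.121, 0.698]
force: [-0.2, -0.0, -0.5]
grip_width: 0.196
```

Emit:
carry_out([
  {"x": 0.05,"y": -0.021,"z": 0,"ax": 0,"ay": 0,"az": 0,"hand": -1},
  {"x": 0.1,"y": -0.042,"z": 0,"ax": 0,"ay": 0,"az": 0,"hand": -1},
  {"x": 0.145,"y": -0.061,"z": 0,"ax": 0,"ay": 0,"az": 0,"hand": -1},
  {"x": 0.1645,"y": -0.069,"z": 0,"ax": 0,"ay": 0,"az": 0,"hand": -1},
  {"x": 0.1645,"y": -0.069,"z": -0.02,"ax": 0,"ay": 0,"az": 0,"hand": -1},
])

```text
time_s: 9.5
eef_pos: [615.4, -10.2, 65.2]
ee_rot: [0.121, 0.698, 0.12, -0.696]
force: [0.1, 0.4, -2.0]
grip_width: 0.195
```

Emit:
carry_out([
  {"x": 0,"y": 0,"z": -0.01,"ax": 0,"ay": 0,"az": 0,"hand": -1},
  {"x": 0,"y": 0,"z": -0.018,"ax": 0,"ay": 0,"az": 0,"hand": -1},
  {"x": 0,"y": 0,"z": -0.022,"ax": 0,"ay": 0,"az": 0,"hand": -1},
  {"x": 0,"y": 0,"z": -0.022,"ax": 0,"ay": 0,"az": 0,"hand": -1},
])

```text
time_s: 10.0
eef_pos: [613.7, -9.2, 42.9]
ee_rot: [0.121, 0.697, 0.121, -0.697]
force: [-0.3, -0.6, -2.1]
grip_width: 0.197
```

Emit:
carry_out([
  {"x": 0,"y": 0,"z": -0.0025,"ax": 0,"ay": 0,"az": 0,"hand": -1},
  {"x": 0,"y": 0,"z": -0.003,"ax": 0,"ay": 0,"az": 0,"hand": -1},
  {"x": 0,"y": 0,"z": -0.003,"ax": 0,"ay": 0,"az": 0,"hand": -0.5},
  {"x": 0,"y": 0,"z": -0.003,"ax": 0,"ay": 0,"az": 0,"hand": -0.1},
  {"x": 0,"y": 0,"z": -0.003,"ax": 0,"ay": 0,"az": 0,"hand": -0.1},
])

```text
time_s: 10.62
eef_pos: [613.7, -9.3, 39.7]
ee_rot: [-0.121, -0.697, -0.121, 0.697]
force: [1.2, -1.2, -0.2]
grip_width: 0.449
```

Emit:
carry_out([
  {"x": 0,"y": 0,"z": 0.02,"ax": 0,"ay": 0,"az": 0,"hand": 0},
  {"x": 0,"y": 0,"z": 0.06,"ax": 0,"ay": 0,"az": 0,"hand": 0},
  {"x": -0.055,"y": -0.018,"z": 0.07,"ax": 0,"ay": 0,"az": 0,"hand": 0},
  {"x": -0.11,"y": -0.036,"z": 0.07,"ax": 0,"ay": 0,"az": 0,"hand": 0},
  {"x": -0.165,"y": -0.054,"z": 0.07,"ax": 0,"ay": 0,"az": 0,"hand": 0},
])

```text
time_s: 11.25
eef_pos: [447.0, -63.6, 109.9]
ee_rot: [0.121, 0.697, 0.121, -0.696]
force: [0.6, -0.6, 1.0]
grip_width: 0.5
```

Emit:
carry_out([
  {"x": -0.005,"y": -0.003,"z": 0,"ax": 0,"ay": 0,"az": 0,"hand": 0},
  {"x": -0.005,"y": -0.003,"z": -0.02,"ax": 0,"ay": 0,"az": 0,"hand": 0},
  {"x": -0.005,"y": -0.003,"z": -0.03,"ax": 0,"ay": 0,"az": 0,"hand": 0},
  {"x": -0.005,"y": -0.003,"z": -0.03,"ax": 0,"ay": 0,"az": 0,"hand": 0},
])

```text
time_s: 11.75
eef_pos: [443.9, -66.1, 79.3]
ee_rot: [-0.121, -0.696, -0.121, 0.697]
force: [0.2, -0.2, 0.4]
grip_width: 0.5
```

Run:
```python
from h import *
a=viewer.capture("scene")[110:250,170:350]
im=viewer.capture("top"); b=im[120:260,230:410]
cv2.imwrite("pics/c5.png",np.vstack([cv2.resize(a,None,fx=2.1,fy=2.1),cv2.resize(b,None,fx=2.1,fy=2.1)]))
hsv=cv2.cvtColor(im,cv2.COLOR_BGR2HSV)
m=((hsv[...,1]<70)&(hsv[...,2]>140)).astype(np.uint8)*255; m[:140]=0;m[185:]=0
[print(b) for b in blobs(im,m,"top",23)]
```

```text
(51.6, 141.2, [667.7, 573.9], 'enc', 670.5, 574.3, 'd', 47.6, 'deq', np.float64(16.8))
(308.6, 163.0, [612.9, -9.6], 'enc', 612.5, -9.9, 'd', 54.9, 'deq', np.float64(53.0))
(343.7, 165.3, [607.0, -88.9], 'enc', 606.9, -88.6, 'd', 67.5, 'deq', np.float64(65.2))
(368.5, 167.6, [601.2, -144.8], 'enc', 601.4, -142.6, 'd', 63.6, 'deq', np.float64(34.6))
```

View pics/c5.png

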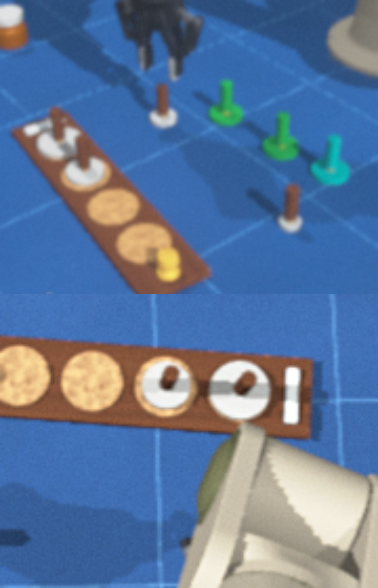

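Disc c is upright and centred at (612.9,-9.6), and d has not moved. The gripper is over disc b.

Emit:
carry_out([
  {"x": 0,"y": 0,"z": -0.025,"ax": 0,"ay": 0,"az": 0,"hand": 0},
  {"x": 0,"y": 0,"z": -0.05,"ax": 0,"ay": 0,"az": 0,"hand": 0},
  {"x": 0,"y": 0,"z": -0.055,"ax": 0,"ay": 0,"az": 0,"hand": 0},
  {"x": 0,"y": 0,"z": -0.055,"ax": 0,"ay": 0,"az": 0,"hand": -0.4},
  {"x": 0,"y": 0,"z": -0.055,"ax": 0,"ay": 0,"az": 0,"hand": -0.8},
])

```text
time_s: 12.48
eef_pos: [444.2, -66.4, 25.6]
ee_rot: [0.121, 0.697, 0.121, -0.696]
force: [-0.1, 0.0, -0.9]
grip_width: 0.199
```

Emit:
carry_out([
  {"x": 0,"y": 0,"z": 0,"ax": 0,"ay": 0,"az": 0,"hand": -1},
  {"x": 0,"y": 0,"z": 0,"ax": 0,"ay": 0,"az": 0,"hand": -1},
  {"x": 0,"y": 0,"z": 0,"ax": 0,"ay": 0,"az": 0,"hand": -1},
  {"x": 0,"y": 0,"z": 0.02,"ax": 0,"ay": 0,"az": 0,"hand": -1},
  {"x": 0,"y": 0,"z": 0.06,"ax": 0,"ay": 0,"az": 0,"hand": -1},
])

```text
time_s: 13.1
eef_pos: [442.8, -66.0, 84.8]
ee_rot: [-0.12, -0.696, -0.122, 0.698]
force: [0.8, -0.1, 0.2]
grip_width: 0.198
```

Emit:
carry_out([
  {"x": 0.03,"y": 0.045,"z": 0,"ax": 0,"ay": 0,"az": 0,"hand": -1},
  {"x": 0.065,"y": 0.09,"z": 0,"ax": 0,"ay": 0,"az": 0,"hand": -1},
  {"x": 0.105,"y": 0.125,"z": 0,"ax": 0,"ay": 0,"az": 0,"hand": -1},
  {"x": 0.155,"y": 0.1365,"z": 0,"ax": 0,"ay": 0,"az": 0,"hand": -1},
  {"x": 0.1765,"y": 0.1365,"z": 0,"ax": 0,"ay": 0,"az": 0,"hand": -1},
])

```text
time_s: 13.72
eef_pos: [621.8, 71.4, 84.5]
ee_rot: [0.122, 0.697, 0.122, -0.696]
force: [-0.8, -0.4, -0.9]
grip_width: 0.202
```

Emit:
carry_out([
  {"x": 0,"y": 0,"z": -0.02,"ax": 0,"ay": 0,"az": 0,"hand": -1},
  {"x": 0,"y": 0,"z": -0.035,"ax": 0,"ay": 0,"az": 0,"hand": -1},
  {"x": 0,"y": 0,"z": -0.042,"ax": 0,"ay": 0,"az": 0,"hand": -1},
  {"x": 0,"y": 0,"z": -0.042,"ax": 0,"ay": 0,"az": 0,"hand": -1},
  {"x": 0,"y": 0,"z": -0.042,"ax": 0,"ay": 0,"az": 0,"hand": -1},
])

```text
time_s: 14.35
eef_pos: [620.5, 70.2, 43.6]
ee_rot: [0.121, 0.697, 0.121, -0.696]
force: [0.7, -0.5, -0.9]
grip_width: 0.196
```

Emit:
carry_out([
  {"x": 0,"y": 0,"z": -0.003,"ax": 0,"ay": 0,"az": 0,"hand": -1},
  {"x": 0,"y": 0,"z": -0.0035,"ax": 0,"ay": 0,"az": 0,"hand": -1},
  {"x": 0,"y": 0,"z": -0.0035,"ax": 0,"ay": 0,"az": 0,"hand": -0.5},
  {"x": 0,"y": 0,"z": -0.0035,"ax": 0,"ay": 0,"az": 0,"hand": -0.1},
  {"x": 0,"y": 0,"z": -0.0035,"ax": 0,"ay": 0,"az": 0,"hand": -0.1},
])

```text
time_s: 14.98
eef_pos: [620.2, 70.2, 39.2]
ee_rot: [-0.121, -0.697, -0.121, 0.697]
force: [0.1, -0.0, 1.0]
grip_width: 0.454
```

Emit:
carry_out([
  {"x": 0,"y": 0,"z": 0.03,"ax": 0,"ay": 0,"az": 0,"hand": -0.1},
  {"x": 0,"y": 0,"z": 0.07,"ax": 0,"ay": 0,"az": 0,"hand": 0},
  {"x": -0.04,"y": 0.045,"z": 0.07,"ax": 0,"ay": 0,"az": 0,"hand": 0},
  {"x": -0.08,"y": 0.09,"z": 0.07,"ax": 0,"ay": 0,"az": 0,"hand": 0},
  {"x": -0.12,"y": 0.13,"z": 0.07,"ax": 0,"ay": 0,"az": 0,"hand": 0},
])

```text
time_s: 15.6
eef_pos: [498.8, 201.5, 109.4]
ee_rot: [0.121, 0.697, 0.121, -0.697]
force: [1.3, 1.2, 0.7]
grip_width: 0.497
```

Emit:
carry_out([
  {"x": -0.04,"y": 0.022,"z": 0,"ax": 0,"ay": 0,"az": 0,"hand": 0},
  {"x": -0.0455,"y": 0.022,"z": -0.02,"ax": 0,"ay": 0,"az": 0,"hand": 0},
  {"x": -0.0455,"y": 0.022,"z": -0.03,"ax": 0,"ay": 0,"az": 0,"hand": 0},
  {"x": -0.0455,"y": 0.022,"z": -0.03,"ax": 0,"ay": 0,"az": 0,"hand": 0},
])

```text
time_s: 16.1
eef_pos: [455.0, 221.9, 78.9]
ee_rot: [-0.121, -0.696, -0.121, 0.697]
force: [-0.5, -0.0, 0.2]
grip_width: 0.498
```

Run:
```python
from h import *
a=viewer.capture("scene")[130:270,190:370]
im=viewer.capture("top"); b=im[120:260,180:360]
cv2.imwrite("pics/c6.png",np.vstack([cv2.resize(a,None,fx=2.1,fy=2.1),cv2.resize(b,None,fx=2.1,fy=2.1)]))
hsv=cv2.cvtColor(im,cv2.COLOR_BGR2HSV)
m=((hsv[...,1]<70)&(hsv[...,2]>140)).astype(np.uint8)*255; m[:140]=0;m[185:]=0
[print(b) for b in blobs(im,m,"top",23)]
```

```text
(52.0, 141.2, [667.7, 573.1], 'enc', 670.5, 573.1, 'd', 49.9, 'deq', np.float64(17.2))
(273.4, 160.7, [618.7, 70.1], 'enc', 619.9, 69.8, 'd', 41.8, 'deq', np.float64(39.1))
(308.7, 163.0, [612.8, -9.8], 'enc', 612.5, -10.0, 'd', 54.9, 'deq', np.float64(52.7))
(343.8, 165.3, [606.9, -89.1], 'enc', 606.9, -88.6, 'd', 67.5, 'deq', np.float64(65.5))
(368.2, 167.9, [600.5, -144.3], 'enc', 601.4, -142.6, 'd', 63.6, 'deq', np.float64(35.7))
```

View pics/c6.png

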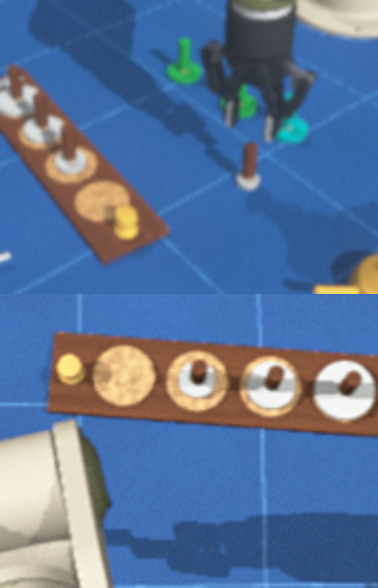

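Disc b is upright and centred. The gripper is over disc a with its handle between the fingers.

Emit:
carry_out([
  {"x": 0,"y": 0,"z": -0.025,"ax": 0,"ay": 0,"az": 0,"hand": 0},
  {"x": 0,"y": 0,"z": -0.05,"ax": 0,"ay": 0,"az": 0,"hand": 0},
  {"x": 0,"y": 0,"z": -0.0545,"ax": 0,"ay": 0,"az": 0,"hand": 0},
  {"x": 0,"y": 0,"z": -0.0545,"ax": 0,"ay": 0,"az": 0,"hand": -0.4},
  {"x": 0,"y": 0,"z": -0.0545,"ax": 0,"ay": 0,"az": 0,"hand": -0.7},
])

```text
time_s: 16.82
eef_pos: [455.4, 222.3, 25.8]
ee_rot: [0.121, 0.697, 0.121, -0.696]
force: [0.4, -0.5, 0.3]
grip_width: 0.196
```

Emit:
carry_out([
  {"x": 0,"y": 0,"z": 0,"ax": 0,"ay": 0,"az": 0,"hand": -1},
  {"x": 0,"y": 0,"z": 0,"ax": 0,"ay": 0,"az": 0,"hand": -1},
  {"x": 0,"y": 0,"z": 0,"ax": 0,"ay": 0,"az": 0,"hand": -1},
  {"x": 0,"y": 0,"z": 0.02,"ax": 0,"ay": 0,"az": 0,"hand": -1},
  {"x": 0,"y": 0,"z": 0.06,"ax": 0,"ay": 0,"az": 0,"hand": -1},
])

```text
time_s: 17.45
eef_pos: [453.8, 222.0, 84.3]
ee_rot: [-0.121, -0.695, -0.121, 0.698]
force: [0.7, -0.8, -0.5]
grip_width: 0.198
```

Emit:
carry_out([
  {"x": 0.04,"y": -0.035,"z": 0,"ax": 0,"ay": 0,"az": 0,"hand": -1},
  {"x": 0.085,"y": -0.062,"z": 0,"ax": 0,"ay": 0,"az": 0,"hand": -1},
  {"x": 0.13,"y": -0.073,"z": 0,"ax": 0,"ay": 0,"az": 0,"hand": -1},
  {"x": 0.172,"y": -0.073,"z": 0,"ax": 0,"ay": 0,"az": 0,"hand": -1},
  {"x": 0.172,"y": -0.073,"z": 0,"ax": 0,"ay": 0,"az": 0,"hand": -1},
])

```text
time_s: 18.08
eef_pos: [628.2, 148.6, 83.8]
ee_rot: [0.121, 0.697, 0.121, -0.697]
force: [-1.2, 0.6, -0.6]
grip_width: 0.2
```

Emit:
carry_out([
  {"x": 0,"y": 0,"z": -0.02,"ax": 0,"ay": 0,"az": 0,"hand": -1},
  {"x": 0,"y": 0,"z": -0.035,"ax": 0,"ay": 0,"az": 0,"hand": -1},
  {"x": 0,"y": 0,"z": -0.042,"ax": 0,"ay": 0,"az": 0,"hand": -1},
  {"x": 0,"y": 0,"z": -0.042,"ax": 0,"ay": 0,"az": 0,"hand": -1},
  {"x": 0,"y": 0,"z": -0.042,"ax": 0,"ay": 0,"az": 0,"hand": -1},
])

```text
time_s: 18.7
eef_pos: [627.0, 149.3, 43.5]
ee_rot: [0.121, 0.697, 0.121, -0.696]
force: [-0.6, -0.2, 0.1]
grip_width: 0.2
```

Emit:
carry_out([
  {"x": 0,"y": 0,"z": -0.003,"ax": 0,"ay": 0,"az": 0,"hand": -1},
  {"x": 0,"y": 0,"z": -0.0035,"ax": 0,"ay": 0,"az": 0,"hand": -1},
  {"x": 0,"y": 0,"z": -0.0035,"ax": 0,"ay": 0,"az": 0,"hand": -0.5},
  {"x": 0,"y": 0,"z": -0.0035,"ax": 0,"ay": 0,"az": 0,"hand": -0.25},
  {"x": 0,"y": 0,"z": -0.0035,"ax": 0,"ay": 0,"az": 0,"hand": -0.25},
])

```text
time_s: 19.32
eef_pos: [626.7, 149.2, 39.2]
ee_rot: [-0.121, -0.697, -0.121, 0.697]
force: [-1.0, -0.9, 0.8]
grip_width: 0.376
```

Emit:
carry_out([
  {"x": 0,"y": 0,"z": 0.02,"ax": 0,"ay": 0,"az": 0,"hand": -0.25},
  {"x": 0,"y": 0,"z": 0.07,"ax": 0,"ay": 0,"az": 0,"hand": -0.25},
  {"x": -0.05,"y": 0,"z": 0.1,"ax": 0,"ay": 0,"az": 0,"hand": -0.25},
  {"x": -0.1,"y": 0,"z": 0.12,"ax": 0,"ay": 0,"az": 0,"hand": -0.25},
  {"x": -0.16,"y": 0,"z": 0.12,"ax": 0,"ay": 0,"az": 0,"hand": -0.25},
])

```text
time_s: 19.95
eef_pos: [466.3, 149.2, 162.1]
ee_rot: [0.121, 0.699, 0.121, -0.695]
force: [0.7, 0.3, 0.4]
grip_width: 0.372
```

Run:
```python
from h import *
a=viewer.capture("scene")[130:270,150:420]
im=viewer.capture("top"); b=im[120:260,80:350]
cv2.imwrite("pics/c7.png",np.vstack([cv2.resize(a,None,fx=2.1,fy=2.1),cv2.resize(b,None,fx=2.1,fy=2.1)]))
hsv=cv2.cvtColor(im,cv2.COLOR_BGR2HSV)
m=((hsv[...,1]<70)&(hsv[...,2]>140)).astype(np.uint8)*255; m[:140]=0;m[185:]=0
[print(b) for b in blobs(im,m,"top",23)]
```

```text
(51.8, 141.2, [667.7, 573.4], 'enc', 670.5, 573.1, 'd', 49.9, 'deq', np.float64(17.0))
(187.8, 180.3, [574.8, 263.2], 'enc', 575.5, 263.8, 'd', 34.1, 'deq', np.float64(23.9))
(238.6, 178.8, [577.4, 149.0], 'enc', 569.1, 160.4, 'd', 164.1, 'deq', np.float64(67.9))
(238.8, 158.1, [625.3, 148.4], 'enc', 626.7, 149.1, 'd', 29.7, 'deq', np.float64(26.0))
(273.5, 160.7, [618.6, 70.0], 'enc', 619.9, 69.8, 'd', 41.8, 'deq', np.float64(39.0))
(308.7, 163.0, [612.8, -9.8], 'enc', 612.5, -10.0, 'd', 54.9, 'deq', np.float64(52.7))
(343.7, 165.3, [606.9, -89.0], 'enc', 606.9, -88.6, 'd', 67.5, 'deq', np.float64(65.2))
(368.4, 167.5, [601.5, -144.7], 'enc', 601.4, -142.6, 'd', 63.6, 'deq', np.float64(34.2))
```

View pics/c7.png

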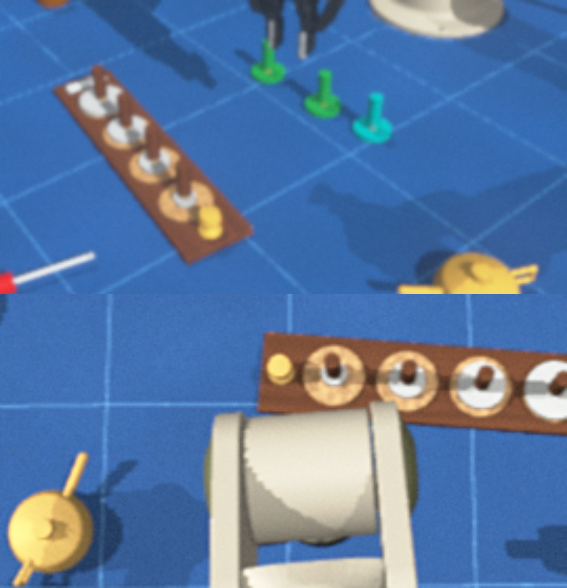

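All four discs stand upright and centred in order, the arm is clear, and the lamp and look-alikes have not moved.

```bash
python3 -c "
from rig import finish_job
print(finish_job())"
```

```text
the job is handed in; nothing more can be done
None
```

All four discs now stand upright on the cork pads in size order, smallest (a) next to the brass knob, then b, c and d at the far end. I handed the job in at about 20 s of robot time, with the gripper open and clear.

- **Centring:** in the last top view, the fitted circle of each disc was about 0.5–1.2 mm from its pad centre. The camera calibration is only good to about 2 mm. A second estimate from blob centroids was up to about 1.8 mm off for a, because its handle hides part of the disc.
- **Lamp and look-alikes:** I didn't touch the lamp or the green and turquoise look-alikes; the last pictures show them where they stood.
- **Corrected on the way:** the first approach to disc d stopped about 6 mm short, so I gripped it again, centred, before lifting.
- **Failed check:** I tried once to measure disc d in the scene camera, but the gripper and strip ran into its outline. I ignored that reading and used the top camera.

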